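Bring the orange filter up into the beam

TASK

Push the spokes of the upright filter wheel one after another with a fingertip, gently and without flicking it into a spin, until the spoke with the orange filter points straight up, in line with the black collimator, then take the hand away. Do not grip the wheel, do not touch the orange filter or its ring, and leave all the loose things lying around where they are.

Things in the scene. Friction and masses are not known exactly. Their poses are not given: they have to be found in the camera images.
- wheel_stand: fixed unit: black breadboard 300 x 360 x 12 mm (x, y, z), bearing stand and wheel; origin at the centre of its underside, on the table; turned by -0.1 to 0.7 rad. x is the wheel's axle, pointing away from the robot, y across to the left, z up. The wheel's plane is x = 0; the aluminium stand (44 mm wide, up to 187 mm high) fills x = -60 to -24 mm, on the robot's side of it
- wheel (a joint): wheel angle q, rad: 0 or 6.283 when the filter spoke points straight up; at q it points along (y, z) = (-sin q, cos q) of the unit, so growing q tips it from up towards -y (right, seen from the robot). Starts between 1.75 and 4.53 (filter in the lower half). Turns both ways past upright without a stop. Dry friction 0.12 Nm: it stays where it is left; 1.5 N on a spoke turns it
- hub (a point): wheel centre, on the axle, 165 mm above the table; z along the filter spoke. Six round spokes 10 mm thick, 60 degrees apart: five steel, each ending in a 16 mm black ball centred 102 mm from the axle; one orange, bearing the filter. Hub radius 20 mm; an 8 mm thick ring of 50 mm radius joins the spokes, beyond it they stand free. Wheel under 25 mm thick
- filter_centre (a point): centre of the orange filter, a disc in a brass ring of 36 mm outside diameter, 7 mm thick, at the end of the orange spoke, 115 mm from the axle (reaches 97 to 133 mm). Not to be touched
- collimator (a point): front centre of the fixed black collimator tube (18 mm thick, 45 mm long) on a 13 mm post, 280 mm above the table, 100 mm behind the wheel, level with the filter when that points straight up
- hex_spanner: loose steel spanner 110 mm long lying on the breadboard's robot-side edge; to be left alone
- gold_package: loose gold-coloured electronic package 46 x 30 x 8 mm lying on the breadboard's robot-side edge; to be left alone
- lens_cap: loose red cap, 36 mm diameter, 12 mm high, on the breadboard behind the wheel; to be left alone
- lens_cell: loose black lens cell, 32 mm diameter, 22 mm high, on the breadboard behind the wheel; to be left alone
- solvent: loose white bottle with a blue cap, 56 mm diameter, 130 mm high, on the table at the left; to be left alone
- parts_tray: loose blue tray 140 x 100 x 25 mm, on the table at the right; to be left alone
- ring_mount: loose black ring mount with green glass on a 50 mm square foot, 90 mm high, on the table at the left; to be left alone

How it is judged:
By the outcome, as a careful person would: the job done as asked, in the order asked, and still so for the second after the job is handed in, with the robot touching nothing.
It also fails if it takes over 51 s, if anything falls off the work surface, if the arm or the gripper's body presses on something with over 40 N, if the wrist force passes 120 N, or if a joint passes its speed limit or range.

ROBOT

A 7-joint arm with a two-finger parallel gripper is mounted at the origin on the work surface. World frame = base frame: x ahead of the robot, y to its left, z up, the work surface at z = 0. Lengths are in m, angles in rad, forces in N, time in s.
With the tool pointing down it reaches from about 0.425 to 0.95 m from the base axis. Payload 4.7 kg.
Tool frame: the origin (TCP) lies between the finger pads; the fingertips stand 25 mm ahead of it and the grasp point (between the pads) lies 6 mm ahead of it; x points along the fingers, z is the direction in which the jaws open and shut, and the axes are right-handed (so a half turn about x gives the same grasp; the last joint's range is limited). The gripper opens to 85 mm and grips with 20 to 120 N. Pads are 22 mm wide; open, the fingers measure 114 mm over their backs; the gripper's body (76 mm by 85 mm) begins 54 mm behind the grasp point. The pads swing forward as they close: fully open they stand 13 mm farther back than shut.
Start: joints at [-1.161, 0.469, -0.049, 1.532, 0.024, 1.141, -0.082], TCP at [0.287, 0.611, 0.256] pointing down, gripper open.
Joint ranges: [-2.59, 2.59], [-0.33, 1.99], [-1.39, 1.29], [0.1, 2.45], [-1.04, 4.18], [0.21, 1.99], [-2.66, 2.66]. Speed limits (rad/s): [2.57, 2.57, 3.14, 3.14, 3.14, 3.14, 3.14].

INTERFACE

Orientations are given as a 3x3 rotation matrix whose columns are the frame's x, y, z axes.
In Python, from rig import * gives the robot as it stands. Calls block until the motion is done:
- movep(position, orientation): joint-space move of the TCP to a pose.
- move_l(position, attitude=None, feed=0.15, until_force=None): straight line of the TCP; attitude=None keeps the orientation; feed is the mean speed in m/s. With until_force (N) it stops when the force on the tool has changed by that much, and returns True; else False.
- move_joints(angles): joint-space move.
- command_gripper(opening, newtons=None): finger opening in m; newtons is the grip in N (None keeps the last); returns when the fingers have stopped.
- sleep(seconds).
- inverse_kinematics(position, orientation): joint angles nearest the present ones, or None.
- sense(): the state.
- camera(name): name is "scene" or "top"; returns (picture, depth): 420x560x3 uint8, red, green, blue; 420x560 float32, m along the optical axis (not along the pixel's ray), 0 where there is no reading.
- camera_params(name): a dict with "K" (3x3 intrinsics, pixels), "dist" ([k1, k2, p1, p2, k3] as OpenCV has them; the pictures are not rectified), "position" and "rotation" of the camera in the world. Camera axes: x right, y down, z forward; pixel columns grow to the right and rows downward; lengths in m; the calibration is good to about 2 mm. A picture is of the moment at which its call begins. camera_params takes no time and is no camera call.
A pose or a line that the arm cannot do raises Unreachable and nothing moves.
- finish_job(): hands the job in, once; it reports no verdict.
The state is a dict: "time_s": time; "joint_pos": joint angles; "qd": joint speeds; "joint_efforts": joint torques, N m; "position": TCP position; "tcp_rot": TCP orientation; "wrist_force": force on the tool from outside, world axes, zero at the start; "ft_torque": the same for the moment, N m; "finger_gap": finger opening in m.
Only numpy, scipy, OpenCV 4.12 (cv2) and the standard library are available. Lean on these libraries where they do the work, as an engineer would, in place of code of your own. Each camera call takes 0.05 s, during which the arm holds its last target.

## Working session

There is one attempt and no reset: what is moved stays moved. The work goes in short steps, each a Python script; the robot and the scene stay as the last script left them, time stands still between calls to the robot, and variables do not carry over. Pictures are saved under pics/ and viewed, and the job is handed in when it is done.

```bash
ls; mkdir -p pics
python3 - <<'E'
from rig import *
import cv2,numpy as np
for n in("scene","top"):
    p,d=camera(n); cv2.imwrite(f"pics/{n}0.png",p[:,:,::-1]); np.savez(f"{n}0.npz",p=p,d=d)
    print(n,camera_params(n))
s=sense();print(s["time_s"],s["position"],s["tcp_rot"],s["finger_gap"])
E
```

```text
pics
scene {'K': array([[403.60672428,   0.        , 275.90178704],
       [  0.        , 403.60672428, 206.84565617],
       [  0.        ,   0.        ,   1.        ]]), 'dist': array([-0.0049204,  0.       ,  0.       ,  0.       ,  0.       ]), 'position': array([1.00148049, 0.63589417, 1.18468209]), 'rotation': array([[-0.85361871,  0.4064877 , -0.32573431],
       [ 0.52088813,  0.67003365, -0.52889551],
       [ 0.00326343, -0.62114624, -0.78368788]])}
top {'K': array([[421.77751497,   0.        , 275.74820032],
       [  0.        , 421.77751497, 209.71472498],
       [  0.        ,   0.        ,   1.        ]]), 'dist': array([0.02443513, 0.        , 0.        , 0.        , 0.        ]), 'position': array([ 0.32228496, -0.01046373,  1.3859528 ]), 'rotation': array([[ 0.01794638, -0.9799561 ,  0.19840356],
       [-0.99980521, -0.01921914, -0.00449101],
       [ 0.00821414, -0.19828431, -0.98011013]])}
0.1 [0.28655213 0.61063062 0.25534303] [[-6.93484141e-04 -9.05280230e-01  4.24814340e-01]
 [-1.64708684e-03  4.24814900e-01  9.05278735e-01]
 [-9.99998403e-01 -7.19096618e-05 -1.78567755e-03]] 0.0855535553684382
```

View pics/scene0.png

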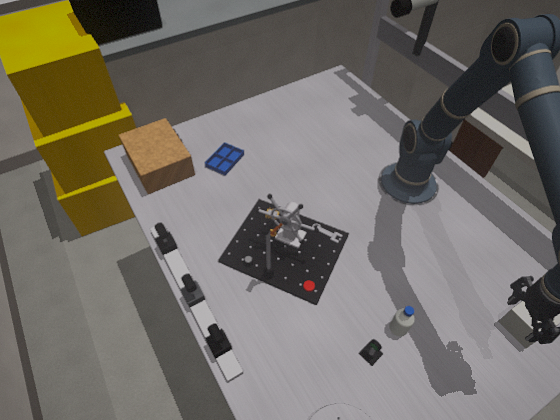

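View pics/top0.png

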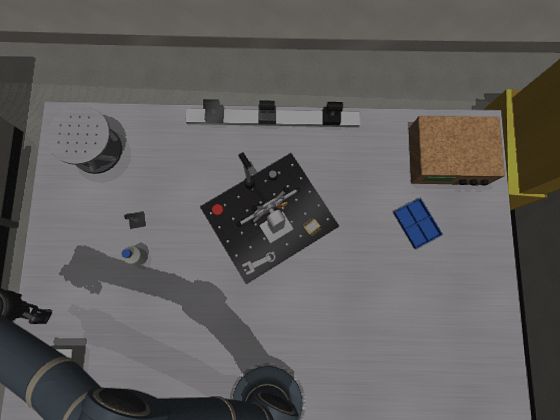

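The top view shows the breadboard with corners near (291,153), (338,227), (248,283) and (200,207). The wheel crosses it around (270,207). Next I measure the board and zoom in.

```bash
cat > h.py <<'E'
import numpy as np,cv2
from rig import *
def ray(n,uv):
    c=camera_params(n); x=cv2.undistortPoints(np.array(uv,float).reshape(-1,1,2),c["K"],c["dist"])[:,0]
    return c["position"],np.c_[x,np.ones(len(x))]@c["rotation"].T
def atz(n,uv,z):
    p,r=ray(n,uv); return p+r*((z-p[2])/r[:,2])[:,None]
def cloud(n,d):
    h,w=d.shape; u,v=np.meshgrid(np.arange(w),np.arange(h))
    p,r=ray(n,np.c_[u.ravel(),v.ravel()]); return (p+r*d.reshape(-1,1)).reshape(h,w,3)
def proj(n,X):
    c=camera_params(n);R=c["rotation"].T
    return cv2.projectPoints(np.array(X,float).reshape(-1,1,3),cv2.Rodrigues(R)[0],-R@c["position"],c["K"],c["dist"])[0][:,0]
E
python3 - <<'E'
from h import *
f={}
for n in("top","scene"):
    z=np.load(n+"0.npz");p,d=z["p"],z["d"];C=cloud(n,d)
    m=((p.max(2)<62)&(C[...,2]<.03)&(C[...,2]>-.01)).astype(np.uint8)
    m=cv2.morphologyEx(m,cv2.MORPH_CLOSE,np.ones((9,9)))
    k,l,s,c=cv2.connectedComponentsWithStats(m)
    for i in range(1,k):
        if s[i,4]>800:
            cn=cv2.findContours((l==i).astype(np.uint8),0,2)[0][0]
            q=cn[:,0]; X=atz(n,q,.012)[:,:2].astype(np.float32)
            r=cv2.minAreaRect(X); print(n,s[i],r)
a=np.load("scene0.npz")["p"][185:305,210:360,::-1];cv2.imwrite("pics/c1.png",cv2.resize(a,None,fx=5,fy=5,interpolation=2))
a=np.load("top0.npz")["p"][145:290,190:345,::-1];cv2.imwrite("pics/c2.png",cv2.resize(a,None,fx=4,fy=4,interpolation=2))
E
```

```text
top [ 200  153  139  130 8903] ((0.595596969127655, 0.016210928559303284), (0.33935096859931946, 0.35732656717300415), 32.9002571105957)
top [ 233  363   69   57 1390] ((0.04731975123286247, -0.011794254183769226), (0.21054798364639282, 0.12639540433883667), 74.84613037109375)
scene [ 219  200  129  105 6637] ((0.5802336931228638, 0.010176748037338257), (0.2996886372566223, 0.3555845618247986), 32.699951171875)
```

View pics/c1.png

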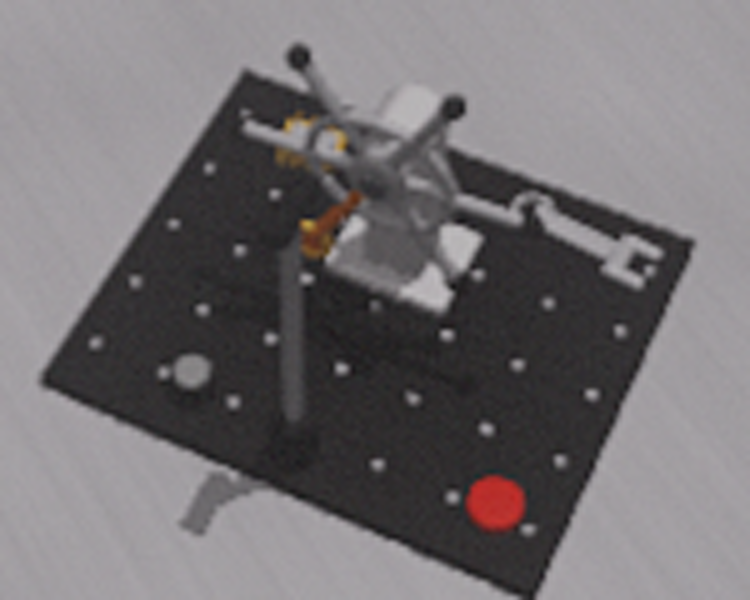

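View pics/c2.png

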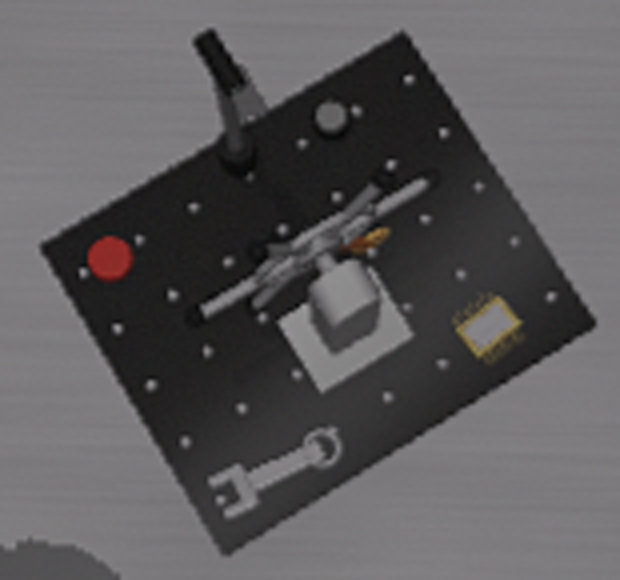

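The scene close-up shows two upper balls at crop (298,57) and (453,107). The orange spoke points down-left there, towards the filter at (315,235), so it's at the robot's lower right. Next I refine the board pose and fit the wheel angle from the point cloud.

```bash
cat >> h.py <<'E'
def polar(n,p,d,T,yaw):
    "points of the wheel in unit frame"
    C=cloud(n,d).reshape(-1,3); col=p.reshape(-1,3).astype(int)
    c,s=np.cos(yaw),np.sin(yaw); R=np.array([[c,-s,0],[s,c,0],[0,0,1]])
    U=(C-[T[0],T[1],0])@R
    m=(d.ravel()>0)&(abs(U[:,0])<.022)&(np.hypot(U[:,1],U[:,2]-.165)<.14)&(U[:,2]>.025)
    return U[m],col[m]
E
python3 - <<'E'
from h import *
tc={"top":np.array([[403,33],[596,323],[226,555],[42,245]])/4+[190,145],"scene":np.array([[247,70],[693,241],[533,599],[43,381]])/5+[210,185]}
for n in tc:
    X=atz(n,tc[n]-.5+.125,.012)[:,:2]; print(n,X.round(4).tolist(),X.mean(0),cv2.minAreaRect(X.astype(np.float32)))
T=(.581,.0105);yaw=.571
for n in("top","scene"):
    z=np.load(n+"0.npz");U,col=polar(n,z["p"],z["d"],T,yaw)
    r=np.hypot(U[:,1],U[:,2]-.165);a=np.arctan2(-U[:,1],U[:,2]-.165)%(2*np.pi)
    m=(r>.06)&(r<.14)
    h=np.histogram(np.degrees(a[m]),72,(0,360))[0]; print(n,[(5*i,v) for i,v in enumerate(h) if v])
    o=(col[:,0]-col[:,2]>60)&(r>.03)
    print("orange",np.c_[U[o]*1000,r[o]*1000,np.degrees(a[o])].round(0).astype(int).tolist()[:25])
    print("x",np.median(U[m,0]),"r",np.percentile(r[m],99), )
E
```

```text
top [[0.7995, -0.0632], [0.5517, -0.2252], [0.3577, 0.0739], [0.6085, 0.2347]] [0.57934789 0.00503369] ((0.5796788930892944, 0.005403786897659302), (0.2979404330253601, 0.356547474861145), 32.9783821105957)
scene [[0.5478, -0.2222], [0.3567, 0.0768], [0.6087, 0.2405], [0.7995, -0.0588]] [0.57818368 0.00907887] ((0.578245997428894, 0.009120509028434753), (0.3004179298877716, 0.3571619689464569), 32.58154296875)
top [(20, np.int64(1)), (25, np.int64(1)), (30, np.int64(52)), (35, np.int64(5)), (85, np.int64(25)), (90, np.int64(34)), (95, np.int64(1)), (140, np.int64(4)), (145, np.int64(17)), (150, np.int64(8)), (155, np.int64(5)), (160, np.int64(2)), (185, np.int64(3)), (190, np.int64(1)), (210, np.int64(15)), (215, np.int64(20)), (270, np.int64(7)), (275, np.int64(49)), (280, np.int64(6)), (330, np.int64(7)), (335, np.int64(32)), (340, np.int64(3))]
orange [[-2, -61, 80, 105, 144], [-4, -64, 79, 108, 143], [-4, -68, 69, 117, 145], [-1, -54, 77, 103, 148], [-3, -57, 78, 104, 147], [-4, -60, 73, 110, 147], [-3, -49, 84, 95, 149], [-4, -52, 80, 100, 148], [-6, -55, 78, 103, 148], [-6, -40
[... 543 characters left out ...]
335, np.int64(30)), (340, np.int64(2))]
orange [[-3, -20, 132, 39, 149], [-1, -15, 137, 32, 151], [0, -19, 130, 40, 152], [-1, -22, 121, 49, 153], [1, -32, 112, 62, 149], [0, -29, 113, 59, 151], [-3, -38, 99, 76, 150], [2, -32, 108, 65, 151], [-2, -30, 104, 68, 154], [-2, -56, 82, 100, 146], [-5, -53, 80, 100, 148], [-8, -51, 77, 102, 150], [-3, -45, 87, 90, 150], [-1, -40, 93, 82, 151], [0, -36, 98, 76, 152], [-1, -33, 98, 75, 154], [0, -55, 79, 102, 147], [-2, -52, 80, 100, 149], [-3, -49, 80, 98, 150], [0, -44, 87, 90, 151], [-2, -41, 86, 89, 153], [-5, -54, 68, 111, 151], [0, -47, 79, 98, 151], [-2, -45, 78, 98, 153], [-7, -40, 69, 104, 158]]
x -0.0022420674516515932 r 0.1387932751235888
```

The filter is at about q = 152° (2.65 rad), at the lower right seen from the robot. The shorter way is to decrease q by pushing spokes from right to left over the top. I'll tilt the closed fingers 45° back towards the robot. Next come a proper angle fit and reachability checks.

```bash
cat >> h.py <<'E'
from scipy.optimize import least_squares
T=np.array([.579,.0075,0.]);YAW=.571
c_,s_=np.cos(YAW),np.sin(YAW);RU=np.array([[c_,-s_,0],[s_,c_,0],[0,0,1]])
def fitq(n,p,d,q0):
    U,col=polar(n,p,d,T,YAW)
    def res(v,full=False):
        y=U[:,1]-v[0];z=U[:,2]-.165-v[1];r=np.hypot(y,z)
        a=np.arctan2(-y,z)-v[2]; a=(a+np.pi/6)%(np.pi/3)-np.pi/6
        return r*np.sin(a),r
    e,r=res([0,0,q0])
    k=(r>.058)&(r<.112)&(abs(e)<.016); U=U[k]
    f=least_squares(lambda v:res(v)[0],[0,0,q0],loss="soft_l1",f_scale=.003)
    return f.x,k.sum(),np.median(U[:,0])
A=np.radians(45)
TX=np.array([np.sin(A),0,-np.cos(A)])
def att(sg=1):
    y=np.array([0,sg,0.]);return RU@np.c_[TX,y,np.cross(TX,y)]
def tcp(y,z,out=.005,back=0):  # finger axis crosses wheel plane at (y,z)
    return T+RU@(np.array([0,y,z])-TX*(out+back))
E
python3 - <<'E'
from h import *
for n in("top","scene"):
    z=np.load(n+"0.npz");print(n,fitq(n,z["p"],z["d"],np.radians(151)))
for sg in(1,-1):
  for y,z in[(-.085,.32),(-.085,.255),(-.016,.26),(.056,.23)]:
    q=inverse_kinematics(tcp(y,z),att(sg)); print(sg,y,z,tcp(y,z).round(3),None if q is None else np.round(q,2))
E
```

```text
top (array([-1.46070148e-03,  5.73807339e-03,  2.68316512e+00]), np.int64(286), np.float64(-0.000860767742958905))
scene (array([-2.34972119e-04,  4.09682192e-03,  2.68816676e+00]), np.int64(288), np.float64(0.0012662718430312084))
1 -0.085 0.32 [ 0.622 -0.066  0.324] [ 0.49  0.19 -0.24  1.97 -0.96  0.64  1.54]
1 -0.085 0.255 [ 0.622 -0.066  0.259] [ 0.79  0.32 -0.61  2.03 -0.96  0.46  1.62]
1 -0.016 0.26 [ 0.585 -0.008  0.264] [ 0.87  0.25 -0.79  2.13 -0.99  0.37  1.58]
1 0.056 0.23 [0.546 0.053 0.234] None
-1 -0.085 0.32 [ 0.622 -0.066  0.324] [ 0.32  0.18 -0.05  1.98 -1.01  0.66 -1.57]
-1 -0.085 0.255 [ 0.622 -0.066  0.259] [ 0.79  0.32 -0.61  2.03 -0.96  0.46 -1.52]
-1 -0.016 0.26 [ 0.585 -0.008  0.264] [ 0.87  0.25 -0.79  2.13 -0.99  0.37 -1.56]
-1 0.056 0.23 [0.546 0.053 0.234] None
```

Run:
```python
import h
from h import *
P=[(-.085,.33),(-.085,.255),(-.016,.26),(.02,.265),(.056,.23),(.07,.21),(.06,.33)]
for t in(10,20,25,30,35,40):
  for w in(0,.15,.3,.57):
    A=np.radians(t);h.TX=np.array([np.sin(A)*np.cos(w),-np.sin(A)*np.sin(w),-np.cos(A)])
    Y=np.array([np.sin(w),np.cos(w),0])
    for sg in(1,-1):
        R=RU@np.c_[h.TX,sg*Y,np.cross(h.TX,sg*Y)]
        o=[inverse_kinematics(tcp(*a),R) for a in P]
        print(t,w,sg,[int(x is not None) for x in o],"" if o[4] is None else np.round(o[4],2))
```

```text
10 0 1 [1, 1, 1, 1, 1, 1, 1] [-0.5   0.23  0.42  1.97 -0.24  0.82  0.63]
10 0 -1 [1, 1, 1, 1, 1, 1, 1] [-1.02  0.38  1.13  2.   -0.57  0.91 -2.17]
10 0.15 1 [1, 1, 1, 1, 1, 1, 1] [-0.52  0.22  0.44  1.98 -0.21  0.8   0.45]
10 0.15 -1 [1, 1, 1, 1, 1, 1, 1] [-1.04  0.37  1.13  2.   -0.54  0.88 -2.35]
10 0.3 1 [1, 1, 1, 1, 1, 1, 1] [-0.55  0.22  0.45  1.99 -0.17  0.79  0.26]
10 0.3 -1 [1, 1, 1, 1, 1, 1, 0] [-1.06  0.36  1.13  2.01 -0.51  0.86 -2.54]
10 0.57 1 [1, 1, 1, 1, 1, 1, 1] [-0.6   0.22  0.47  1.99 -0.11  0.78 -0.07]
10 0.57 -1 [1, 1, 1, 1, 1, 1, 1] [ 0.72  0.45 -1.17  1.92  0.6   0.94  2.44]
20 0 1 [1, 1, 1, 1, 1, 1, 1] [-0.53  0.18  0.49  2.08 -0.43  0.64  0.83]
20 0 -1 [1, 1, 1, 1, 1, 1, 1] [-1.03  0.29  1.13  2.1  -0.72  0.75 -2.03]
20 0.15 1 [1, 1, 1, 1, 1, 1, 1] [-0.56  0.16  0.49  2.09 -0.34  0.6   0.59]
20 0.15 -1 [1, 1, 1, 1, 1, 1, 0] [-1.07  0.27  1.14  2.11 -0.65  0.69 -2.25]
20 0.3 1 [1, 1, 1, 1, 1, 1, 1] [-0.59  0.15  0.49  2.1  -0.23  0.57  0.32]
20 0.3 -1 [1, 1, 1, 1, 1, 1, 0] [-1.11  0.26  1.15  2.12 -0.56  0.64 -2.48]
20 0.57 1 [1, 1, 1, 1, 1, 1, 1] [-0.65  0.15 
[... 1651 characters left out ...]
66  0.09  0.57  2.27 -0.64  0.24  0.74]
35 0.3 -1 [1, 1, 1, 1, 1, 1, 0] [-1.01  0.11  0.96  2.28 -0.83  0.27 -2.21]
35 0.57 1 [1, 1, 1, 1, 1, 1, 1] [-0.68  0.08  0.46  2.27  0.45  0.22 -0.64]
35 0.57 -1 [1, 1, 1, 1, 1, 1, 1] [-0.38  0.09  0.14  2.26  0.56  0.24  2.38]
40 0 1 [1, 1, 1, 1, 1, 0, 1] [ 0.56  0.18 -0.61  2.22 -1.    0.3   1.47]
40 0 -1 [1, 1, 1, 1, 1, 0, 1] [ 0.56  0.18 -0.61  2.22 -1.    0.3  -1.68]
40 0.15 1 [1, 1, 1, 1, 0, 0, 1] 
40 0.15 -1 [1, 1, 1, 1, 0, 0, 1] 
40 0.3 1 [1, 1, 1, 1, 0, 1, 1] 
40 0.3 -1 [1, 1, 1, 1, 0, 1, 1] 
40 0.57 1 [1, 1, 1, 1, 1, 1, 1] [ 0.15  0.11 -0.43  2.28  1.25  0.23 -1.43]
40 0.57 -1 [1, 1, 1, 1, 1, 1, 1] [ 0.5   0.16 -0.81  2.27  1.32  0.29  1.66]
```

Tilt of 25°, turned 0.2 rad towards the base, leaves good joint margins. I approach high first and close the fingers.

```bash
cat >> h.py <<'E'
A=np.radians(25);W=.2
TX=np.array([np.sin(A)*np.cos(W),-np.sin(A)*np.sin(W),-np.cos(A)])
_y=np.array([np.sin(W),np.cos(W),0]);ATT=RU@np.c_[TX,_y,np.cross(TX,_y)]
def P(y,z): return tcp(y,z,out=.017)
def C(th,r=.094,hw=.013,hb=.009):
    t=np.radians(th);p=np.array([-np.sin(t),np.cos(t)])*r+.005*np.array([-np.cos(t),-np.sin(t)])
    return p[0]-hw,.165+p[1]+hb
def snap(tag,q0):
    o=[]
    for n in("scene","top"):
        p,d=camera(n);np.savez(f"{n}{tag}.npz",p=p,d=d)
        x0,y0,x1,y1=(210,180,360,300) if n=="scene" else (190,135,345,290)
        cv2.imwrite(f"pics/{n}{tag}.png",cv2.resize(p[y0:y1,x0:x1,::-1],None,fx=4,fy=4,interpolation=2))
        f=fitq(n,p,d,q0);o.append(f[0][2]);print(n,tag,"q deg",np.degrees(f[0][2]).round(2),"yz",f[0][:2].round(4),f[1])
    return o
def st():
    s=sense();print("t",round(s["time_s"],2),s["position"].round(4),"F",np.round(s["wrist_force"],1),"gap",round(s["finger_gap"],4))
E
python3 - <<'E'
from h import *
p=sense()["position"].copy();p[2]=.42
move_l(p,feed=.25);command_gripper(0.0)
movep(P(-.09,.36),ATT);st()
print(np.round(sense()["joint_pos"],2))
snap("a",2.685)
E
```

```text
t 4.36 [ 0.6213 -0.0694  0.3753] F [0.2 0.  0.7] gap 0.0001
[-0.61  0.18  0.88  1.8  -0.48  0.91  0.84]
scene a q deg 154.05 yz [-0.     0.004] 290
top a q deg 153.9 yz [-0.0011  0.0055] 273
```

View pics/scenea.png

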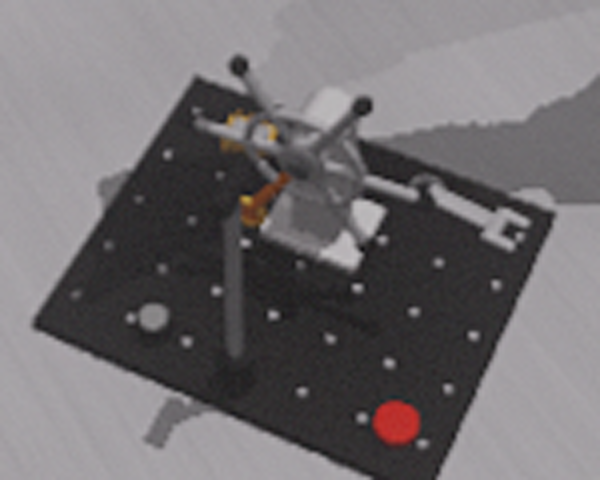

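The wheel is undisturbed (q ≈ 154°) and the gripper is above the crop. From the cloud I check where the fingertips are relative to the plan.

Run:
```python
from h import *
z=np.load("scenea.npz");p=z["p"];cv2.imwrite("pics/sa_big.png",cv2.resize(p[60:300,160:460,::-1],None,fx=2.6,fy=2.4))
for n in("scene","top"):
    z=np.load(n+"a.npz");U=((cloud(n,z["d"])-T)@RU).reshape(-1,3);U=U[z["d"].ravel()>0]
    # tool coordinates rel. to crossing point
    L=(U-[0,-.09,.36])@np.c_[TX,_y,np.cross(TX,_y)]
    for a in np.arange(-.06,.03,.01):
        k=(L[:,0]>a)&(L[:,0]<a+.01)&(abs(L[:,1])<.07)&(abs(L[:,2])<.07)
        if k.sum(): print(n,round(a,2),k.sum(),np.percentile(L[k],[2,98],axis=0).round(3)[:,1:].tolist(),L[k,0].max().round(4))
```

```text
Traceback (most recent call last):
NameError: name '_y' is not defined
```

View pics/sa_big.png

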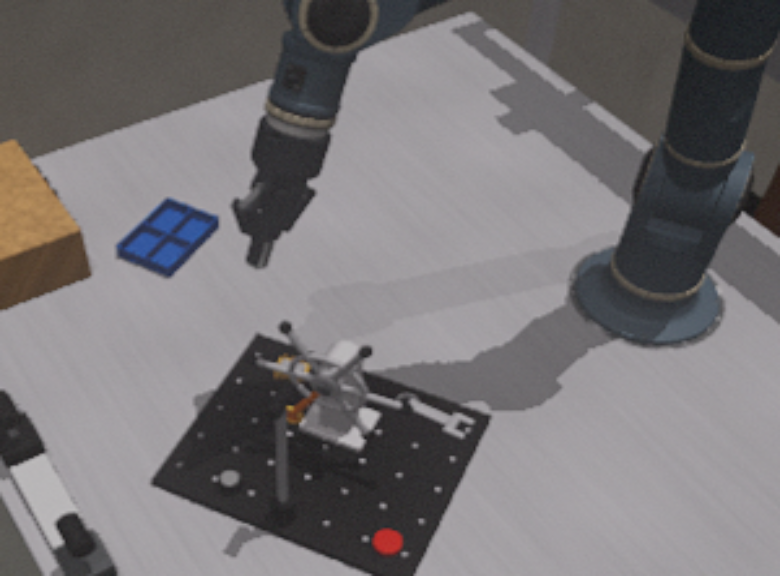

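The closed finger tip is visible at (257,262), slim and to the upper left of the wheel.

Run:
```python
from h import *
F=RU.T@ATT
for n in("scene","top"):
    z=np.load(n+"a.npz");U=((cloud(n,z["d"])-T)@RU).reshape(-1,3);U=U[z["d"].ravel()>0]
    L=(U-[0,-.09,.36])@F
    for a in np.arange(-.09,.03,.01):
        k=(L[:,0]>a)&(L[:,0]<a+.01)&(abs(L[:,1])<.07)&(abs(L[:,2])<.07)
        if k.sum(): print(n,round(a,2),k.sum(),np.percentile(L[k],[2,98],axis=0).round(3)[:,1:].tolist(),L[k,0].max().round(4))
```

```text
scene -0.09 107 [[-0.008, -0.055], [0.02, 0.063]] -0.08
scene -0.08 98 [[-0.008, -0.053], [0.018, 0.063]] -0.07
scene -0.07 78 [[-0.007, -0.05], [0.019, 0.053]] -0.06
scene -0.06 58 [[-0.011, -0.04], [0.017, 0.047]] -0.0506
scene -0.05 63 [[-0.008, -0.034], [0.015, 0.038]] -0.0401
scene -0.04 24 [[-0.009, -0.024], [0.014, 0.031]] -0.0312
scene -0.03 31 [[-0.005, -0.006], [0.012, 0.016]] -0.0205
scene -0.02 29 [[-0.006, -0.005], [0.013, 0.017]] -0.0103
scene -0.01 30 [[-0.007, -0.004], [0.013, 0.016]] -0.0007
scene -0.0 16 [[-0.008, -0.005], [0.012, 0.012]] 0.0079
top -0.09 72 [[-0.01, 0.038], [0.014, 0.064]] -0.0801
top -0.08 19 [[-0.011, 0.044], [0.014, 0.059]] -0.0711
top -0.07 14 [[-0.006, 0.036], [0.013, 0.053]] -0.0606
top -0.06 9 [[0.011, 0.028], [0.014, 0.04]] -0.0507
top -0.05 10 [[0.007, 0.023], [0.015, 0.032]] -0.041
top -0.04 1 [[0.008, 0.022], [0.008, 0.022]] -0.0399
top -0.03 1 [[0.008, 0.017], [0.008, 0.017]] -0.0205
top -0.02 2 [[0.008, 0.01], [0.012, 0.014]] -0.0151
top -0.01 4 [[0.008, 0.008], [0.012, 0.015]] -0.0003
top -0.0 1 [[0.011, 0.009], [0.011, 0.009]] 0.0049
```

The tip geometry matches the plan: the tip is 8 mm past the crossing point, and the width is about ±11 mm along the pushing direction. Now the first push.

Run:
```python
from h import *
move_l(P(-.09,.24),feed=.12);st()
move_l(P(-.02,.264),feed=.06);st()
for th in(-15,-30,-42,-52):
    move_l(P(*C(th)),feed=.06)
st();snap("b",np.radians(154-34-54))
```

```text
t 5.61 [ 0.6214 -0.0711  0.2562] F [ 1.  -0.5 -0.4] gap 0.0001
t 6.99 [ 0.5832 -0.0118  0.2794] F [0.5 0.1 0.5] gap -0.0001
t 9.04 [0.5404 0.0541 0.2506] F [ 0.1 -0.3 -0.4] gap 0.0
scene b q deg 68.01 yz [-0.0004  0.0042] 273
top b q deg 66.56 yz [-0.0015  0.0031] 143
```

View pics/sceneb.png

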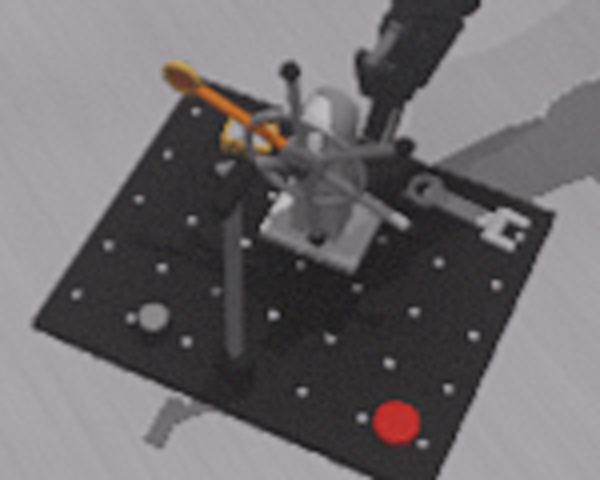

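Push 1 left the wheel at q ≈ 68°, as the model predicted. The filter is at (180,76) in the crop and the next steel spoke is near vertical at (290,70). I lift, cross over, drop in between them and make push 2, stopping about 5° short.

Run:
```python
from h import *
y,z=C(-52)
move_l(P(y-.003,z+.005),feed=.05);move_l(P(y,.335),feed=.2);move_l(P(-.05,.335),feed=.2)
move_l(P(-.05,.264),feed=.12);st()
move_l(P(-.02,.266),feed=.06);st()
for th in(-15,-30,-44,-55):
    move_l(P(*C(th)),feed=.06)
st();snap("c",np.radians(5))
```

```text
t 11.47 [ 0.5996 -0.0369  0.2801] F [ 0.4 -0.3  0.1] gap -0.0002
t 12.12 [ 0.5831 -0.0115  0.2816] F [-0.6  0.2  0.4] gap 0.0
t 14.25 [0.5387 0.0566 0.2468] F [ 0.4 -0.1 -0.2] gap -0.0002
scene c q deg 4.91 yz [-0.0005  0.0048] 281
top c q deg 4.37 yz [-0.001   0.0051] 146
```

View pics/scenec.png

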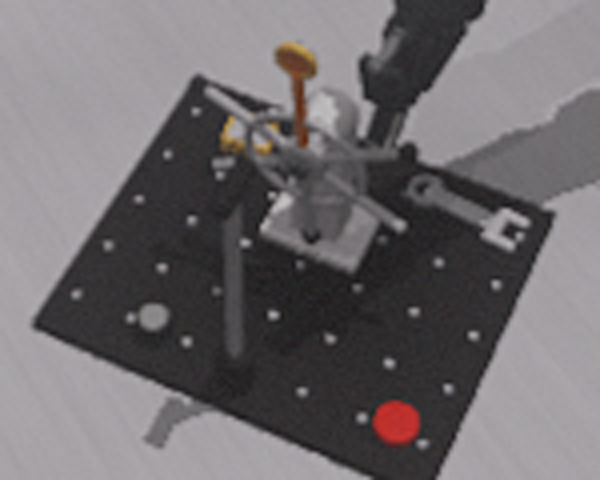

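q ≈ 4.7° remains. Before the last nudge I check the angle independently from the filter's image position.

```bash
cat >> h.py <<'E'
def blob(tag,q0):
    for n in("scene","top"):
        p=np.load(f"{n}{tag}.npz")["p"]
        def pts(q,rr,dy=0,dz=0): return T+RU@np.array([0,dy-rr*np.sin(q),.165+dz+rr*np.cos(q)])
        u=proj(n,[pts(q0,.115)])[0]; hsv=cv2.cvtColor(p,cv2.COLOR_RGB2HSV).astype(int)
        m=(hsv[...,1]>110)&(hsv[...,0]>3)&(hsv[...,0]<32)&(p[...,0]>70)
        v_,u_=np.nonzero(m);k=(abs(u_-u[0])<22)&(abs(v_-u[1])<22);u_,v_=u_[k],v_[k]
        if len(u_)<10: continue
        c=camera_params(n)["position"]
        # intersect pixels with wheel plane x=0
        o,r=ray(n,np.c_[u_,v_]); nrm=RU[:,0]; X=o+r*(((T-o)@nrm)/(r@nrm))[:,None]
        V=(X-T)@RU; y,z=V[:,1],V[:,2]-.165; rad=np.hypot(y,z)
        for lo,hi in((.055,.095),(.098,.14)):
            k=(rad>lo)&(rad<hi)
            if k.sum()>3: print(n,"orange r",lo,k.sum(),"yz mean",(y[k].mean()*1e3).round(1),(z[k].mean()*1e3).round(1),"ang",np.degrees(np.arctan2(-y[k].mean(),z[k].mean())).round(2))
E
python3 - <<'E'
from h import *
blob("c",np.radians(5));blob("b",np.radians(68))
E
```

```text
scene orange r 0.055 38 yz mean -38.0 28.0 ang 53.65
scene orange r 0.098 60 yz mean -8.0 117.4 ang 3.91
top orange r 0.055 8 yz mean -9.2 84.6 ang 6.22
top orange r 0.098 35 yz mean -10.7 118.9 ang 5.12
scene orange r 0.055 63 yz mean -67.2 19.7 ang 73.64
scene orange r 0.098 51 yz mean -103.7 45.8 ang 66.15
top orange r 0.055 47 yz mean -69.6 24.3 ang 70.73
top orange r 0.098 43 yz mean -105.8 43.2 ang 67.79
```

The filter's image position gives 3.9–5.1°, which agrees. Now the final nudge of about 4.6°, with the finger still in contact.

Run:
```python
from h import *
move_l(P(*C(-59.5)),feed=.03);sleep(.2);st();snap("d",0.);blob("d",0.)
```

```text
t 14.95 [0.5368 0.06   0.2413] F [0.2 0.3 0.8] gap 0.0002
scene d q deg 1.15 yz [-0.0007  0.0047] 282
top d q deg 2.11 yz [-0.0002  0.0074] 149
scene orange r 0.055 38 yz mean -36.3 28.7 ang 51.66
scene orange r 0.098 58 yz mean -1.0 117.4 ang 0.5
top orange r 0.055 6 yz mean -4.2 86.2 ang 2.81
top orange r 0.098 35 yz mean -2.9 119.7 ang 1.4
```

View pics/scened.png

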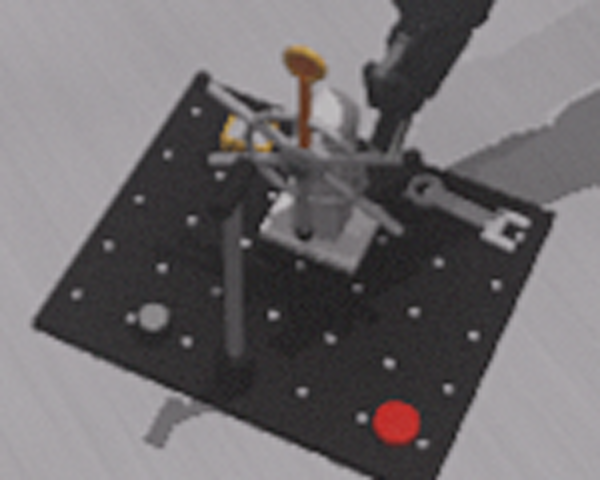

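The filter is nearly vertical at (305,62). The estimates say about +1° is left (0.5 to 2.1°). I nudge 1° more, lift off and re-measure without occlusion.

Run:
```python
from h import *
y,z=C(-60.5)
move_l(P(y,z),feed=.03);sleep(.1);snap("e",0.)
move_l(P(y-.002,z+.004),feed=.03)
move_l(P(y+.03,z+.06),feed=.1)
move_l(P(y+.10,z+.15),feed=.2);st()
for i in range(3): snap(f"f{i}",0.)
blob("f0",0.)
```

```text
scene e q deg 0.64 yz [-0.0004  0.0043] 283
top e q deg 0.67 yz [0.0001 0.0061] 139
t 17.31 [0.4823 0.1437 0.3885] F [-0.2 -0.4 -0.2] gap -0.0001
scene f0 q deg 0.57 yz [-0.0006  0.0045] 284
top f0 q deg 0.59 yz [-0.0002  0.0054] 261
scene f1 q deg 0.59 yz [-0.0005  0.0048] 287
top f1 q deg 0.46 yz [-0.0006  0.0056] 263
scene f2 q deg 0.7 yz [-0.0006  0.0041] 290
top f2 q deg 0.53 yz [-0.0003  0.0058] 266
scene orange r 0.055 39 yz mean -34.3 29.0 ang 49.79
scene orange r 0.098 61 yz mean 0.5 117.0 ang -0.22
top orange r 0.055 8 yz mean -4.8 85.5 ang 3.19
top orange r 0.098 34 yz mean -2.1 120.2 ang 1.02
```

Run:
```python
from h import *
# compare fit bias: known offsets via image of initial/free poses; balls at -60,60: heights of ball blobs
for n in("scene","top"):
    z=np.load(n+"f0.npz");p=z["p"]
    a=[proj(n,[T+RU@np.array([0,-r*np.sin(t),.165+r*np.cos(t)])])[0] for t,r in [(0,.115)]+[(k*np.pi/3,.102) for k in range(1,6)]]
    im=cv2.resize(p[:,:,::-1],None,fx=6,fy=6,interpolation=2)
    for u in a: cv2.drawMarker(im,tuple(int(v*6+3) for v in u),(0,255,0),0,14,1)
    c=(proj(n,[T+[0,0,.165]])[0]*6).astype(int);cv2.imwrite(f"pics/{n}ov.png",im[c[1]-300:c[1]+250,c[0]-350:c[0]+350])
```

```text
(no output)
```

View pics/sceneov.png

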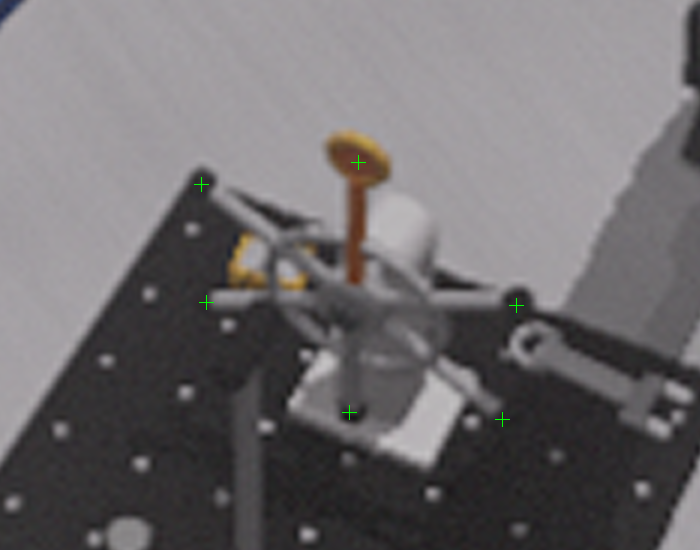

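View pics/topov.png

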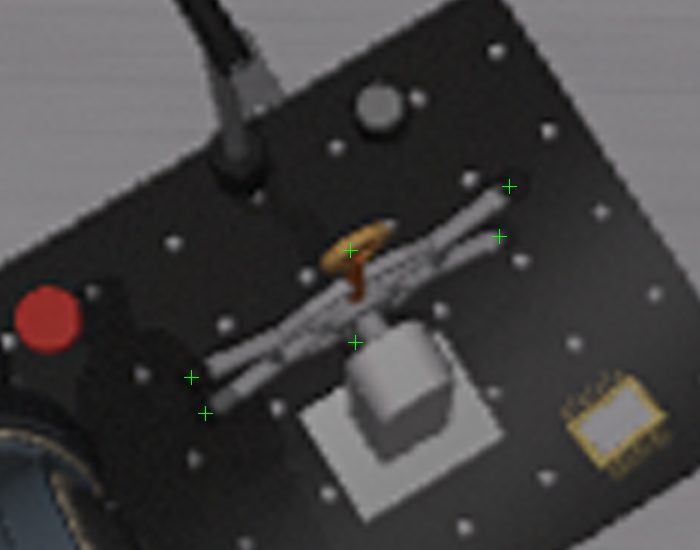

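The overlay of a q = 0 model matches the filter and balls in both views. In the scene crop the filter is at (358,160) and the balls at (203,182) and (518,300). Fitted q is about 0.6°, and the spanner, package, caps and cell are where they were. The hand is clear, so I hand in.

Run:
```python
from h import *
st();finish_job()
```

```text
t 17.61 [0.4824 0.1443 0.3892] F [-0.6 -0.4 -1.1] gap 0.0001
the job is handed in; nothing more can be done
```

The orange filter now points straight up to within about 0.6°, and I handed the job in at 17.6 s with the hand well clear of the wheel.

**What I did:** with the fingers closed, I pushed two steel spokes one after the other, from right to left over the top at about 0.06 m/s. The first push took the filter from 154° to 68° and the second to about 5°. Two small nudges on the second spoke finished it. The planned path kept clear of the orange filter and its ring, and the wrist force readings between moves stayed around 1 N.

**Last checks, with the hand away:**
- **Wheel angle:** fits to all the spokes gave 0.5–0.7° in both cameras over three repeats. The angle did not change when the hand was withdrawn.
- **Filter position:** the cruder check from the filter's place in the image gave −0.2° (scene camera) and +1.0° (top camera). They disagree by about a degree, roughly what the 2 mm calibration allows.
- **Orange spoke:** the same crude check on the spoke was unusable. The gold package spoiled it in the scene camera, and the top camera gave 3.2° from only 8 pixels.
- **Loose things:** in the last close-ups the spanner, package, cap and lens cell look unmoved. The bottle, tray and ring mount were not fully in those views. The hand passed over that side only at the start, raised to 0.42 m.

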